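Clear the collage table: rack the glue sticks, tip the stamps into their box

TASK

Clear up the collage table. First put the glue sticks (two or three of them) back in the wooden rack, from the thickest to the thinnest, each in the hole that fits it: set it clearly leaning (10 to 15 degrees), with the leading edge of its foot a few millimetres down in the hole, then straighten it and slide it fully home, upright. Then lift the tray by its handle, level with all its stamps on it, tip it over the cardboard box so that the stamps slide off its open end and every stamp ends up in the box, set the empty tray back flat on the table, and leave the tape, the pencil cup and the scissors where they are.

Things in the scene. Friction and masses are not known exactly. Their poses are not given: they have to be found in the camera images.
- stick_big_centre (a point): the thickest, tallest glue stick, a plain round stick with white body and blue cap: diameter 32 mm, height 110 mm, about 60 g, standing upright on the table at the start (None if this one is absent). This point is its centre, half-way up on the axis, 55 mm above the foot; its z axis points along the stick to the cap.
- stick_big_foot (a point): the centre of the flat foot (underside) of the same 32 mm glue stick, edge chamfered by 1 mm; z points up the stick.
- rack_hole0 (a point): the centre of the mouth of the round hole for the 32 mm stick in the rack, at the level of the rack's top: 33.5 mm wide, 40 mm deep, 1 mm chamfer, flat floor; its z axis points up out of the hole.
- stick_mid_centre (a point): the middle glue stick, a plain round stick with white body and blue cap: diameter 28 mm, height 100 mm, about 45 g, standing upright on the table at the start (None if this one is absent). This point is its centre, half-way up on the axis, 50 mm above the foot; its z axis points along the stick to the cap.
- stick_mid_foot (a point): the centre of the flat foot (underside) of the same 28 mm glue stick, edge chamfered by 1 mm; z points up the stick.
- rack_hole1 (a point): the centre of the mouth of the round hole for the 28 mm stick in the rack, at the level of the rack's top: 29.5 mm wide, 40 mm deep, 1 mm chamfer, flat floor; its z axis points up out of the hole.
- stick_small_centre (a point): the thinnest, shortest glue stick, a plain round stick with white body and blue cap: diameter 24 mm, height 90 mm, about 30 g, standing upright on the table at the start (None if this one is absent). This point is its centre, half-way up on the axis, 45 mm above the foot; its z axis points along the stick to the cap.
- stick_small_foot (a point): the centre of the flat foot (underside) of the same 24 mm glue stick, edge chamfered by 1 mm; z points up the stick.
- rack_hole2 (a point): the centre of the mouth of the round hole for the 24 mm stick in the rack, at the level of the rack's top: 25.5 mm wide, 40 mm deep, 1 mm chamfer, flat floor; its z axis points up out of the hole.
- rack: the fixed light-wood glue-stick rack, a block 70 x 190 x 50 mm (x, y, z; z up) that never moves during the job; origin at the centre of its underside. Its three holes lie in a row along its y axis, 60 mm apart: widest at +60 mm, middle at 0, narrowest at -60 mm.
- tray: the loose grey plastic sorting tray (about 160 g); origin at the centre of its underside, x from the handle towards the open end, y across, z up.
- tray_centre (a point): the centre of the tray's floor, on its upper face (4 mm above the table when standing). The floor is 150 (x) x 116 (y) mm; walls 18 mm high on both sides and at the handle end (-x), none at the +x end. Stamps start to slide on it at a tilt of 15 to 21 degrees.
- tray_grip (a point): grip point of the tray's handle: an upright fin outside the -x wall, 12 mm thick along tray x, 50 mm wide along tray y, from the table to 55 mm up; this point is 35 mm above the table, at the fin's middle, 108 mm from the tray's centre. Between fin and tray wall are 27 mm of room, with a 6 mm thick web at the bottom.
- tray_lip (a point): the middle of the tray's open end, on the floor's edge, 75 mm from the tray's centre.
- bin_in (a point): the centre of the inner floor of the fixed open cardboard box: outside 210 (x) x 170 (y) x 60 mm high, walls and floor 5 mm; this point is 5 mm above the table and the rim 55 mm above it; x and y along the box's sides, z up.
- stamp0_centre (a point): a chunky wooden rubber stamp on the tray, a block 24 x 24 x 18 mm, about 15 g; this point is its centre, 9 mm above its underside (None if absent).
- stamp1_centre (a point): a chunky wooden rubber stamp on the tray, a round one, 25 mm in diameter and 18 mm high, about 15 g; this point is its centre, 9 mm above its underside (None if absent).
- stamp2_centre (a point): a chunky wooden rubber stamp on the tray, a block 24 x 24 x 18 mm, about 15 g; this point is its centre, 9 mm above its underside (None if absent).
- stamp3_centre (a point): a chunky wooden rubber stamp on the tray, a round one, 25 mm in diameter and 18 mm high, about 15 g; this point is its centre, 9 mm above its underside (None if absent).
- stamp4_centre (a point): a chunky wooden rubber stamp on the tray, a block 24 x 24 x 18 mm, about 15 g; this point is its centre, 9 mm above its underside (None if absent).
- stamp5_centre (a point): a chunky wooden rubber stamp on the tray, a round one, 25 mm in diameter and 18 mm high, about 15 g; this point is its centre, 9 mm above its underside (None if absent).
- tape: bystander: clear tape roll lying flat, 84 mm across, 19 mm high; origin at the centre of its underside.
- pencil_cup: bystander: white cup with pencils, 72 mm across, 95 mm high with pencils to 180 mm; origin under its centre.
- scissors: bystander: scissors lying flat, about 180 mm long, 10 mm high; origin under the pivot's middle part, blades to +x.
There are look-alikes about, which are no part of the job. Leave any yellow look-alike of the tray alone.

How it is judged:
By the outcome, as a careful person would: the job done as asked, in the order asked, and still so for the second after the job is handed in, with the robot touching nothing.
Of stick_big, stick_mid, stick_small only 2 to 3 are there at a start; the rules pass over those that are not, and their reading is None.
Of stamp0, stamp1, stamp2, stamp3, stamp4, stamp5 only 3 to 6 are there at a start; the rules pass over those that are not, and their reading is None.
At some moment in a run one of tray may be knocked a few centimetres aside while the robot is not near it.
It also fails if it takes over 210 s, if anything falls off the work surface, if the arm or the gripper's body presses on something with over 40 N, if the wrist force passes 120 N, or if a joint passes its speed limit or range.

ROBOT

A 6-joint arm with a two-finger parallel gripper is mounted at the origin on the work surface. World frame = base frame: x ahead of the robot, y to its left, z up, the work surface at z = 0. Lengths are in mm, angles in degrees, forces in N, time in s.
With the tool pointing down it reaches from about 350 to 850 mm from the base axis. Payload 8.1 kg.
Tool frame: the origin (TCP) lies midway between the tips of the shut fingers; the grasp point (between the pads) lies 19 mm behind it (r.grasp_offset is the distance from the TCP to the grasp point, in mm); z points along the fingers, x is the direction in which the jaws open and shut, and the axes are right-handed (so a half turn about z gives the same grasp; the last joint's range is limited). The gripper opens to 85 mm and grips with 20 to 120 N. Pads are 22 mm wide; open, the fingers measure 114 mm over their backs; the gripper's body (76 mm by 85 mm) begins 54 mm behind the grasp point. The pads swing forward as they close: fully open they stand 13 mm farther back than shut.
Start: joints at [-81.841, 7.471, 85.268, -0, 87.261, -4.893], TCP at [135.521, -584.499, 231.292] pointing down, gripper open.
Joint ranges: [-169.43, 169.43], [-51.17, 129.36], [1.28, 143.12], [-76.62, 256.62], [0, 156.53], [-152.29, 152.29]. Speed limits (degrees/s): [136.94, 136.94, 159.86, 180, 180, 180].

INTERFACE

Orientations are given as [roll, pitch, yaw] about the fixed x, y, z axes, in that order (R = Rz(yaw) Ry(pitch) Rx(roll)).
In Python, from bench import r, optics, hand_in gives the robot as it stands.
- The arm moves only by the shell command python3 -m pendant 'ROWS' [FORCE]. ROWS is JSON, a list of rows, each a list of 5 numbers: the opening, from 0 (shut) to 1 (fully open), then the shift along the tool's x, y, z in mm, then the turn about the tool's z in degrees. A call has 1 to 10 rows; each row shifts and turns the commanded pose from where the row before left it, along the tool's axes as they then stand; what a row does not reach is not made up. A row lasts 1/10 s, in which the tool goes at most 50 mm and 8.59 degrees, less where a joint would pass 70% of its speed; a pose out of reach is approached as far as the arm can. A call with a gripper value outside its range is refused whole. The fingers move at their own pace and stop on an object; FORCE is the grip in N (left out, the last holds). Time passes only in rows, so rows that do not move let the fingers close. It gives the time, the measured TCP pose, the force and the opening at its end, in the units of the state.
- r.sense(): the state, without advancing time (a new reading comes with each control period).
- optics.snapshot(name): name is "scene" or "top" or "wrist"; returns (picture, depth): 384x512x3 uint8, blue, green, red; 384x512 float32, mm along the optical axis (not along the pixel's ray), 0 where there is no reading.
- optics.camera_params(name): a dict with "camera_matrix" (3x3 intrinsics, pixels), "eye" and "orientation" of the camera in the world. Camera axes: x right, y down, z forward; pixel columns grow to the right and rows downward; lengths in mm; the calibration is good to about 2 mm. A picture is of the moment at which its call begins: read the wrist's pose just before it. camera_params takes no time and is no camera call; for the wrist camera it gives the pose at the moment of the call.
- hand_in(): hands the job in, once; it reports no verdict.
Trained networks look in the newest picture that a camera, given by its name, has taken for a name from the list of things; names that differ only in an ending like _2 or _b are one class to them, and where a whole thing is asked for, a point or a joint stands for the part that bears it (a point fixed in the world has none). Each returns a list of dicts, best first, with "score" (0 to 1); they miss things now and then, are a little off and sometimes report something else, mostly with a low value. They report only what shows in the picture. A call takes as long as a camera call. They do not tell look-alikes from the thing itself.
- optics.search_frame(camera, query): "at" ([x, y, z] in mm, in world coordinates, good to about 4 mm: the middle of the surface that is visible of it).
The state is a dict: "time": time; "joint_pos": joint angles; "qd": joint speeds; "joint_efforts": joint torques, N m; "tool_pos": TCP position; "tcp_rot": TCP orientation; "ft_force": force on the tool from outside, world axes, zero at the start; "wrist_torque": the same for the moment, N m; "finger_gap": finger opening in mm.
Only numpy, scipy, OpenCV 4.12 (cv2) and the standard library are available. Lean on these libraries where they do the work, as an engineer would, in place of code of your own. Each camera call takes 0.05 s, during which the arm holds its last target. There are 200 camera calls.

## Working session

There is one attempt and no reset: what is moved stays moved. The work goes in short steps, Python scripts to look and compute and a shell command to move; the robot and the scene stay as the last step left them, time stands still between calls to the robot, and variables do not carry over. Pictures are saved under pics/ and viewed, about 12 in all and at most 16, crops included, and the job is handed in when it is done.

```bash
ls; mkdir -p pics; python3 - <<'E'
from bench import r, optics
import cv2
print(r.sense())
for c in ["scene","top"]:
    p,d=optics.snapshot(c); cv2.imwrite(f"pics/{c}0.png",p)
    k=optics.camera_params(c); print(c,k)
    for q in ["stick_big_centre","stick_mid_centre","stick_small_centre","rack","tray","tray_grip","tray_lip","bin_in","stamp0_centre","stamp1_centre"]:
        print(q,[(round(x["score"],2),[round(float(v)) for v in x["at"]]) for x in optics.search_frame(c,q)])
E
```

```text
pics
{'time': 0.0, 'joint_pos': array([-8.18419095e+01,  7.51361689e+00,  8.53313592e+01, -1.52210126e-03,
        8.72618985e+01, -4.89425775e+00]), 'qd': array([-0.06821319,  0.08286761,  0.05675867,  0.0130654 , -0.03616748,
        0.01611364]), 'joint_efforts': array([ 8.94712120e-04, -5.69396532e+01, -5.00550306e+01, -2.78119542e-04,
        1.48627523e-02,  7.03595219e-06]), 'tool_pos': array([ 135.42417667, -583.93610945,  230.24005213]), 'tcp_rot': array([-1.79992396e+02,  1.06614570e-01, -7.69475706e+01]), 'ft_force': array([-0.88442647, -0.8481239 , -0.19696035]), 'wrist_torque': array([-0.02011918,  0.00902851, -0.01064516]), 'finger_gap': 85.34945516030128}
scene {'camera_matrix': array([[392.59624302,   0.        , 251.12160242],
       [  0.        , 392.59624302, 190.37445651],
       [  0.        ,   0.        ,   1.        ]]), 'eye': array([1065.16166474,  465.41564278,  728.87131414]), 'orientation': array([-134.24195679,    1.16166376,  127.08642982])}
stick_big_centre [(0.91, [462, -222, 67])]
stick_mid_centre []
stick_small_centre [(0.7, [442, -24, 51])]
rack [
[... 538 characters left out ...]
       ]]), 'eye': array([ 367.62294974,   25.67399782, 1084.88483895]), 'orientation': array([-172.54331359,    1.82274148,  -90.28149882])}
stick_big_centre [(0.64, [590, -242, 48]), (0.48, [455, -224, 108])]
stick_mid_centre [(0.69, [546, 146, 8])]
stick_small_centre [(0.42, [524, 159, 21])]
rack [(0.82, [584, -241, 49])]
tray [(0.93, [549, 142, 3]), (0.66, [287, -308, 5]), (0.34, [563, 132, 25])]
tray_grip [(0.59, [286, -305, 4]), (0.55, [550, 144, 11])]
tray_lip [(0.98, [550, 144, 5]), (0.64, [290, -307, 1])]
bin_in [(0.75, [521, 418, 4]), (0.39, [590, -240, 50])]
stamp0_centre [(0.42, [516, 203, 22])]
stamp1_centre [(0.56, [571, 212, 20]), (0.53, [526, 160, 25]), (0.47, [366, 126, 4])]
```

View pics/scene0.png

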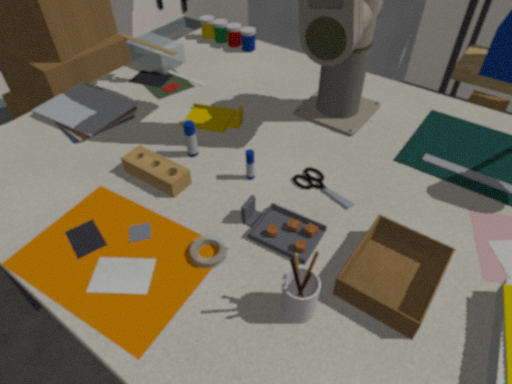

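View pics/top0.png

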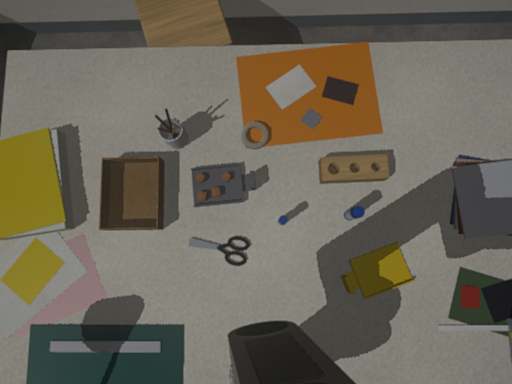

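The scene shows two sticks: big at about (190,138) in the scene view and (357,212) in the top view, small at (250,165) and (283,219). The rack is at top (354,168). The grey tray is at (218,185) with 4 stamps, its handle to the right (−y) and its open end towards the box at (132,193). The yellow tray is a decoy. Next I measure with depth.

```bash
cat > h.py <<'E'
from bench import r, optics
import numpy as np, cv2
from scipy.spatial.transform import Rotation as Ro
np.set_printoptions(precision=1,suppress=True)
def cloud(c):
    k=optics.camera_params(c); p,d=optics.snapshot(c)
    K=k["camera_matrix"]; R=Ro.from_euler("xyz",k["orientation"],degrees=True).as_matrix()
    v,u=np.mgrid[:384,:512]
    P=np.stack([(u-K[0,2])/K[0,0]*d,(v-K[1,2])/K[1,1]*d,d],-1)@R.T+k["eye"]
    P[d==0]=np.nan
    return p,P,K,R,k["eye"]
def plane(u,v,K,R,e,z):
    w=R@np.array([(u-K[0,2])/K[0,0],(v-K[1,2])/K[1,1],1]); return e+w*(z-e[2])/w[2]
def sel(P,x,y,z):
    with np.errstate(invalid="ignore"):
        return (P[...,0]>x[0])&(P[...,0]<x[1])&(P[...,1]>y[0])&(P[...,1]<y[1])&(P[...,2]>z[0])&(P[...,2]<z[1])
E
python3 - <<'E'
from h import *
for c in ["scene","top"]:
    p,P,K,R,e=cloud(c)
    for n,b in dict(big=((420,500),(-260,-190)),small=((410,480),(-60,10))).items():
        m=sel(P,*b,(20,200)); Q=P[m]; print(c,n,len(Q),"zmax",np.percentile(Q[:,2],[50,98]) if len(Q) else 0, Q.min(0),Q.max(0)) if len(Q) else print(c,n,0)
        T=Q[Q[:,2]>np.percentile(Q[:,2],95)-6]; print("  top",T.mean(0),T.min(0),T.max(0))
    m=sel(P,(520,680),(-350,-120),(40,58)).astype(np.uint8); Q=P[m>0]
    print("rack",np.median(Q[:,2]),cv2.minAreaRect(Q[:,:2].astype(np.float32)))
    m=sel(P,(400,640),(60,120),(30,70)); Q=P[m]; print("fin",len(Q),Q.mean(0),np.percentile(Q,98,0),cv2.minAreaRect(Q[:,:2].astype(np.float32)))
    m=sel(P,(380,680),(300,530),(40,75)); Q=P[m]; print("bin",len(Q),np.median(Q[:,2]),cv2.minAreaRect(Q[:,:2].astype(np.float32)))
    m=sel(P,(440,640),(90,240),(14,28)); Q=P[m]; print("traywalls",len(Q),cv2.minAreaRect(Q[:,:2].astype(np.float32)))
    if c=="top":
        a=cv2.resize(p[140:245,180:400],None,fx=3.6,fy=3.6,interpolation=cv2.INTER_CUBIC)
        cv2.imwrite("pics/topc.png",cv2.convertScaleAbs(a,alpha=1.5))
E
```

```text
scene big 349 zmax [ 76.  111.5] [ 440.2 -243.4   20.4] [ 471.9 -210.8  112.7]
  top [ 455.6 -227.   109.4] [ 440.2 -243.4  105.2] [ 469.6 -212.3  112.7]
scene small 212 zmax [65.  91.7] [424.9 -40.4  20.6] [449.8 -17.3  94.1]
  top [438.4 -28.4  89.7] [424.9 -40.4  85.3] [449.2 -18.5  94.1]
rack 49.99749214897281 ((586.468017578125, -239.63583374023438), (74.6794662475586, 193.8410186767578), 2.314497232437134)
fin 56 [567.4  61.1  44.2] [581.   62.8  56.7] ((564.814208984375, 61.59288024902344), (32.7963981628418, 3.0572431087493896), 0.14280258119106293)
bin 1975 55.821626180961516 ((544.8660888671875, 396.9056396484375), (263.0791931152344, 194.9694366455078), 0.3265021741390228)
traywalls 752 ((545.8845825195312, 161.88165283203125), (119.14339447021484, 148.9918670654297), 4.53574275970459)
top big 196 zmax [107.6 113. ] [ 437.  -248.    20.3] [ 468.5 -217.2  114.2]
  top [ 452.6 -232.7  110. ] [ 438.9 -248.   106.6] [ 468.5 -217.9  114.2]
top small 69 zmax [89.9 93.5] [423.3 -44.   28. ] [444.9 -22.5  93.5]
  top [435.1 -33.5  90.6] [425.5 -43.7  87.5] [444.9 -24.5  93.5]
rack 50.05269045952559 ((585.5037841796875, -242.65728759765625), (71.31424713134766, 190.727783203125), 2.058720350265503)<stdin>:9: RuntimeWarning: Mean of empty slice.
  ret = um.true_divide(
Traceback (most recent call last):
IndexError: index -1 is out of bounds for axis 0 with size 0
```

```bash
python3 - <<'E'
from h import *
p,P,K,R,e=cloud("top")
def rect(n,m):
    Q=P[m]; print(n,len(Q),cv2.minAreaRect(Q[:,:2].astype(np.float32)) if len(Q)>5 else 0, np.percentile(Q,[50],axis=0) if len(Q) else 0)
rect("fin",sel(P,(450,640),(20,75),(20,70)))
rect("bin",sel(P,(380,680),(300,530),(45,65)))
rect("tray",sel(P,(440,640),(75,240),(12,35)))
a=cv2.resize(p[140:245,180:400],None,fx=3.6,fy=3.6,interpolation=cv2.INTER_CUBIC)
cv2.imwrite("pics/topc.png",cv2.convertScaleAbs(a,alpha=1.5))
print(plane(250,180,K,R,e,50))
k=optics.camera_params("wrist"); print(k, r.sense()["tool_pos"])
# hole radii: dark pixels on the rack top
g=cv2.cvtColor(p,cv2.COLOR_BGR2GRAY); m=((g<75)).astype(np.uint8); m[:, :318]=0; m[:,392:]=0; m[:155]=0; m[182:]=0
n,l,s,c=cv2.connectedComponentsWithStats(m)
for i in range(1,n):
    if s[i,4]>8: print(s[i],c[i],plane(*c[i],K,R,e,50))
E
```

```text
fin 81 ((554.262939453125, 50.49417495727539), (49.89653015136719, 11.947595596313477), 4.813014507293701) [[551.4  49.3  54.8]]
bin 751 ((517.4898071289062, 404.5289001464844), (210.34762573242188, 171.9646453857422), 0.6368710398674011) [[525.6 417.7  58.3]]
tray 479 ((544.7546997070312, 157.67530822753906), (117.08526611328125, 149.22695922851562), 5.524017810821533) [[534.8 160.6  20. ]]
[549.7  58.   50. ]
{'camera_matrix': array([[339.1,   0. , 256.6],
       [  0. , 339.1, 189.1],
       [  0. ,   0. ,   1. ]]), 'eye': array([ 216.2, -565.5,  373.6]), 'orientation': array([161.2,   0. , -77. ])} [ 135.5 -584.5  231.3]
[388 155   4   6  17] [389.7 157.1] [ 612.2 -344.    50. ]
[389 161   3  15  33] [390. 168.] [ 580.3 -343.1   50. ]
[328 163  10  11  74] [332.4 168.8] [ 580.  -179.2   50. ]
[371 163   8   8  38] [374.4 166.8] [ 584.3 -299.3   50. ]
[350 164   9   8  50] [353.3 167.9] [ 581.9 -238.9   50. ]
[328 178  59   4  76] [358.5 180.2] [ 546.  -252.2   50. ]
```

View pics/topc.png

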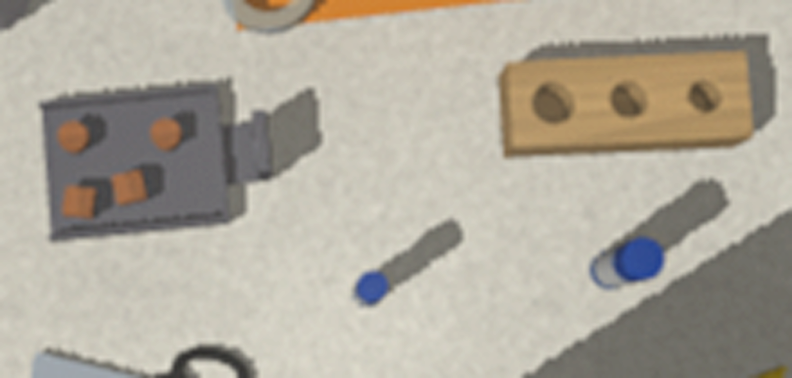

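The top crop shows the widest hole at the rack's left end (+y, crop (553,103)), then the mid hole and the narrow hole (705,97). The tray has 4 stamps with its open end left (+y). Only the 32 mm and 24 mm sticks are there. I go above the big stick.

```bash
python3 -m pendant '[[1,-27.3,-39,0,0],[1,-27.3,-39,0,0],[1,-27.3,-39,0,0],[1,-27.3,-39,0,0],[1,-27.3,-39,0,0],[1,-27.3,-39,0,0],[1,-27.3,-39,0,0],[1,-27.3,-39,0,0],[1,-27.3,-39,0,0],[1,-27.3,-39,0,0]]' 20; python3 -m pendant '[[1,0,0,0,6.5],[1,0,0,0,6.5],[1,0,0,0,0]]'
python3 - <<'E'
from h import *
p,P,K,R,e=cloud("wrist"); cv2.imwrite("pics/w1.png",p)
T=P[sel(P,(410,500),(-280,-180),(100,125))]; print("bigtop",len(T),T.mean(0),cv2.minEnclosingCircle(T[:,:2].astype(np.float32)) if len(T) else 0)
Q=P[sel(P,(520,680),(-360,-110),(44,56))]; print("rack",len(Q),cv2.minAreaRect(Q[:,:2].astype(np.float32)) if len(Q) else 0, np.median(Q,0))
E
```

```text
time: 2.25
tool_pos: [454.9, -228.8, 231.6]
tcp_rot: [-180.0, -0.0, -77.0]
ft_force: [0.2, -1.3, 0.6]
finger_gap: 85.3
time: 2.55
tool_pos: [454.1, -229.9, 231.3]
tcp_rot: [180.0, -0.0, -90.0]
ft_force: [0.4, -0.3, -0.0]
finger_gap: 85.1
bigtop 1177 [ 454.6 -231.2  109.4] ((453.3724365234375, -231.11776733398438), 16.035993576049805)
rack 9920 ((575.00244140625, -241.42283630371094), (48.87406539916992, 190.6019744873047), 1.9182270765304565) [ 569.6 -243.9   49.8]
```

View pics/w1.png

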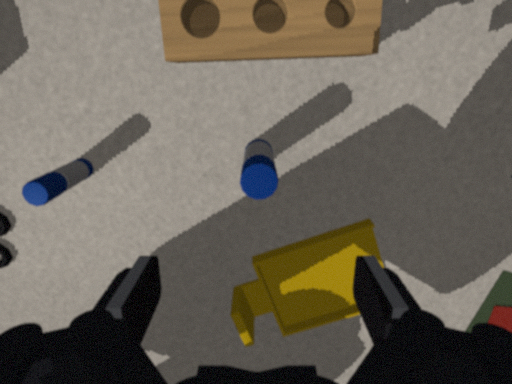

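```bash
python3 -m pendant '[[1,1,0,43,0],[1,0,0,43,0],[1,0,0,43,0],[1,0,0,43,0],[1,0,0,0,0],[0.2,0,0,0,0],[0.2,0,0,0,0],[0.2,0,0,0,0],[0.2,0,0,0,0],[0.2,0,0,0,0]]' 20; python3 -m pendant '[[0.2,0,0,0,0],[0.2,0,0,-20,0],[0.2,0,0,-20,0],[0.2,0,0,-20,0]]'
```

```text
time: 3.6
tool_pos: [455.5, -232.4, 61.8]
tcp_rot: [-179.8, -0.1, -89.9]
ft_force: [-0.5, 0.6, 7.5]
finger_gap: 31.5
time: 4.0
tool_pos: [454.1, -231.6, 120.9]
tcp_rot: [-179.9, -0.0, -89.9]
ft_force: [-0.1, -0.2, -0.3]
finger_gap: 31.7
```

```bash
python3 -m pendant '[[0.2,-25,-35,0,0],[0.2,-25,-36,0,0],[0.2,0,0,24,0],[0.2,0,-4,0,0],[0.2,0,-4,0,0],[0.2,0,-5,0,0],[0.2,0,-5,0,0],[0.2,0,-5,0,0],[0.2,0,0,0,0]]' 
python3 - <<'E'
from h import *
p,P,K,R,e=cloud("wrist"); cv2.imwrite("pics/w2.png",p)
p,P,K,R,e=cloud("scene"); cv2.imwrite("pics/s2.png",cv2.resize(p[80:220,90:290],None,fx=4,fy=4))
E
```

```text
time: 4.9
tool_pos: [548.5, -182.0, 96.1]
tcp_rot: [-179.9, -0.0, -90.0]
ft_force: [-2.0, 0.0, 1.7]
finger_gap: 31.5
```

View pics/s2.png

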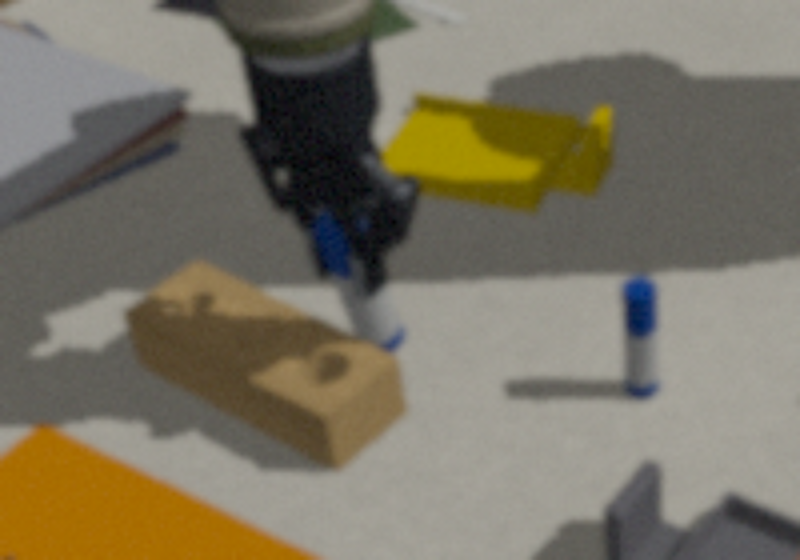

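View pics/w2.png

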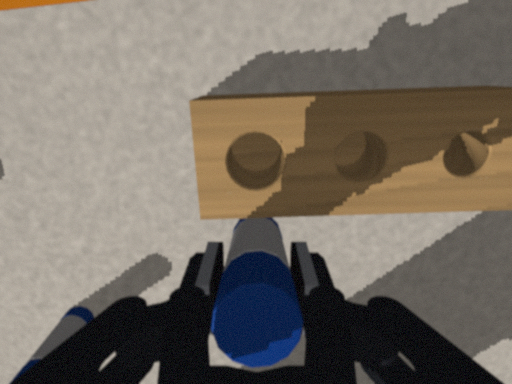

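The stick pivots passively in the pads at about 2 N. In the wrist view the leaning stick has its cap at (256,310), its foot is at the rack's near edge, and hole0 is at (254,160). I fit the lean and the hole.

```bash
cat >> h.py <<'E'
from scipy.optimize import least_squares
def stick(P,p,rad,H,show=True):
    t=r.sense()["tool_pos"]; h=cv2.cvtColor(p,cv2.COLOR_BGR2HSV)
    blue=(h[...,0]>100)&(h[...,0]<130)&(h[...,1]>150)
    m=blue&sel(P,(t[0]-50,t[0]+50),(t[1]-30,t[1]+30),(t[2]+5,t[2]+75)); Q=P[m]
    g=np.array([t[0],t[1],t[2]+20])
    def f(q):
        a=np.array([np.sin(q[2]),np.sin(q[3]),0]); a[2]=np.sqrt(1-a@a)
        D=Q-(g+[q[0],q[1],0]); s=D@a; rr=np.linalg.norm(D-np.outer(s,a),axis=1)
        x=rr-rad; y=s-q[4]
        return np.where((x>0)&(y>0),np.hypot(x,y),np.maximum(x,y))
    b=None
    for l0 in (-.2,0,.2):
        o=least_squares(f,[0,0,l0,0,30],loss="soft_l1")
        if b is None or o.cost<b.cost: b=o
    q=b.x; a=np.array([np.sin(q[2]),np.sin(q[3]),0]); a[2]=np.sqrt(1-a@a)
    foot=g+[q[0],q[1],0]+a*(q[4]-H)
    print("stick n",len(Q),"rms",np.sqrt(np.mean(f(q)**2)),"tilt x,y deg",np.degrees(q[2:4]),"foot",foot,"top above grasp",q[4],"tcp",t)
    print(" lead edge x,z",foot[0]+rad*a[2],foot[2]-rad*a[0]," trail z",foot[2]+rad*a[0])
def rack(P,yaw=2.0):
    Q=P[sel(P,(500,700),(-380,-100),(46,53))]; c,s=np.cos(np.radians(yaw)),np.sin(np.radians(yaw))
    u=Q[:,:2]@[c,s]; v=Q[:,:2]@[-s,c]
    vs=np.arange(v.min(),v.max(),4)
    lo=[u[abs(v-w)<2].min() for w in vs if (abs(v-w)<2).sum()>5]; hi=[u[abs(v-w)<2].max() for w in vs if (abs(v-w)<2).sum()>5]
    print("rack u edges",np.percentile(lo,[20,50]),np.percentile(hi,[50,80]),"v",np.percentile(v,[.3,99.7]),"ztop",np.median(Q[:,2]))
E
python3 - <<'E'
from h import *
p,P,K,R,e=cloud("wrist"); stick(P,p,16,110); rack(P)
for u,v in [(254.5,160),(466,153)]: print(plane(u,v,K,R,e,50))
g=cv2.cvtColor(p,cv2.COLOR_BGR2GRAY)
E
```

```text
stick n 8588 rms 4.214919765290954 tilt x,y deg [9.6 0.1] foot [ 530.7 -181.6   35.7] top above grasp 29.043128105997848 tcp [ 548.  -181.7   95.5]
 lead edge x,z 546.5111407017719 32.995958744018154  trail z 38.310246623767895
rack u edges [541.5 541.8] [612.  612.1] v [-349.2 -166.9] ztop 49.77443499145761
[ 584.5 -180.3   50. ]
[ 588.6 -299.8   50. ]
```

```bash
python3 -m pendant '[[0.2,0,-3.5,0,0],[0.2,0,0,0,0],[0.2,0,0,-12,0],[0.2,0,0,-12,0],[0.2,0,0,0,0]]' 
python3 - <<'E'
from h import *
p,P,K,R,e=cloud("wrist"); stick(P,p,16,110)
h=cv2.cvtColor(p,cv2.COLOR_BGR2HSV)
p,P,K,R,e=cloud("scene"); stick(P,p,16,110)
E
```

```text
time: 5.55
tool_pos: [553.3, -182.0, 122.7]
tcp_rot: [-179.7, -0.1, -89.9]
ft_force: [-0.0, -0.7, -0.4]
finger_gap: 31.4
stick n 8477 rms 3.9789614899771877 tilt x,y deg [11.3  0.1] foot [ 533.2 -181.7   63.3] top above grasp 30.18306260182729 tcp [ 552.8 -181.8  121.5]
 lead edge x,z 548.8654772032288 60.13086646461976  trail z 66.37704395890428
stick n 103 rms 5.07760081915626 tilt x,y deg [10.7  0.7] foot [ 534.6 -182.6   62.7] top above grasp 30.77162738984753 tcp [ 552.1 -181.6  120.5]
 lead edge x,z 550.3270372045076 59.691477870411575  trail z 65.62982301648805
```

```bash
sed -i 's/loss="soft_l1"/loss="cauchy",f_scale=0.7/; s/np.sqrt(np.mean(f(q)\*\*2))/np.median(abs(f(q)))/' h.py; python3 -m pendant '[[0.2,0,-25,0,0],[0.2,-0.7,-23,0,0],[0.2,0,0,4,0],[0.2,0,0,0,0],[0.2,0,0,0,0]]' 
python3 - <<'E'
from h import *
p,P,K,R,e=cloud("wrist"); stick(P,p,16,110);rack(P); cv2.imwrite("pics/w3.png",p)
E
```

```text
time: 6.15
tool_pos: [598.2, -180.4, 114.5]
tcp_rot: [179.9, 0.0, -89.9]
ft_force: [-0.3, -0.5, -0.5]
finger_gap: 31.4
stick n 8549 rms 0.32614449362598563 tilt x,y deg [11.8 -0. ] foot [ 577.3 -180.1   55.2] top above grasp 28.673912222655325 tcp [ 598.3 -180.5  114.8]
 lead edge x,z 592.9712483077591 51.91275826173412  trail z 58.438335221190734
rack u edges [541.7 542.1] [612.3 612.4] v [-356.  -167.1] ztop 49.76695743461936
```

View pics/w3.png

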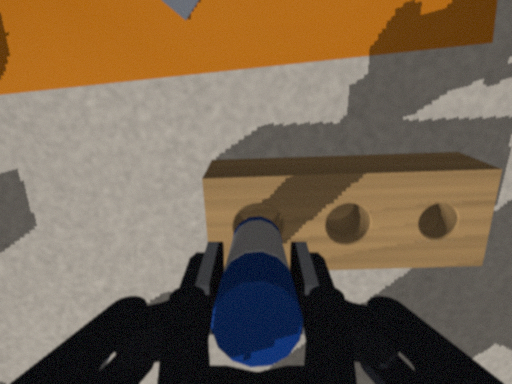

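```bash
python3 -m pendant '[[0.2,0.9,-5.5,0,0],[0.2,0,0,0,0],[0.2,0,0,4,0],[0.2,0,0,3,0],[0.2,0,0,0,0],[0.2,0,0,0,0]]' 
python3 - <<'E'
from h import *
p,P,K,R,e=cloud("wrist"); stick(P,p,16,110)
E
```

```text
time: 6.8
tool_pos: [604.5, -181.5, 108.0]
tcp_rot: [180.0, 0.0, -90.0]
ft_force: [-1.0, -0.2, -0.2]
finger_gap: 31.3
stick n 8522 rms 0.3260607853636506 tilt x,y deg [11.7  0. ] foot [ 583.7 -181.1   48.6] top above grasp 28.802163750056966 tcp [ 604.6 -181.5  108.2]
 lead edge x,z 599.4165204466129 45.401881480927145  trail z 51.87555884776212
```

```bash
python3 -m pendant '[[0.2,0,3,1,0],[0.2,0,3,1,0],[0.2,0,3,0.5,0],[0.2,0,3,0.5,0],[0.2,0,3,0,0],[0.2,0,1.5,0,0],[0.2,0,0,0,0]]' 
python3 - <<'E'
from h import *
p,P,K,R,e=cloud("wrist"); stick(P,p,16,110); print(r.sense()["ft_force"]); cv2.imwrite("pics/w4.png",p)
E
```

```text
time: 7.55
tool_pos: [591.0, -181.8, 108.5]
tcp_rot: [-179.6, -0.1, -89.9]
ft_force: [5.6, 2.6, 8.5]
finger_gap: 31.4
stick n 8982 rms 0.305007405379941 tilt x,y deg [ 5.3 -0.2] foot [ 580.2 -181.1   48.4] top above grasp 29.551511590870707 tcp [ 591.  -181.9  108.5]
 lead edge x,z 596.1740737753139 46.95365139504377  trail z 49.91514489693791
[5.5 1.7 9.3]
```

```bash
python3 -m pendant '[[0.2,0,-2,-1,0],[0.2,0,-2,0,0],[0.2,0,0,2,0],[0.2,0,0,2,0],[0.2,0,0,1,0],[0.2,0,0,0,0]]' 
python3 - <<'E'
from h import *
p,P,K,R,e=cloud("wrist"); stick(P,p,16,110); print(r.sense()["ft_force"])
E
```

```text
time: 8.2
tool_pos: [595.8, -182.0, 106.0]
tcp_rot: [-179.5, -0.1, -89.9]
ft_force: [3.6, 4.0, 20.0]
finger_gap: 31.2
stick n 8927 rms 0.31698185931075074 tilt x,y deg [ 8.7 -0.1] foot [ 580.4 -181.4   47.5] top above grasp 30.584184628885826 tcp [ 595.8 -182.   106. ]
 lead edge x,z 596.2409550226729 45.09703444497988  trail z 49.936022442205896
[ 4.4  3.8 17.9]
```

```bash
python3 -m pendant '[[0.2,0,0,-4,0],[0.2,0,0,-2,0],[0.2,0,-3,0,0],[0.2,0,0,0,0],[0.2,0,0,0,0]]' 
python3 - <<'E'
from h import *
p,P,K,R,e=cloud("wrist"); stick(P,p,16,110); print(r.sense()["ft_force"])
E
```

```text
time: 8.75
tool_pos: [594.9, -181.6, 106.8]
tcp_rot: [179.9, 0.0, -90.0]
ft_force: [-0.5, -0.5, 2.3]
finger_gap: 31.5
stick n 9021 rms 0.32208022937981085 tilt x,y deg [7.7 0. ] foot [ 581.2 -181.3   47.9] top above grasp 30.446664943173747 tcp [ 594.8 -181.6  106.8]
 lead edge x,z 597.0677399117062 45.77800847593512  trail z 50.08146645552872
[ 0.5 -0.3  2. ]
```

```bash
python3 -m pendant '[[0.2,0,0,-1,0],[0.2,0,-2.2,0,0],[0.2,0,0,0,0],[0.2,0,0,2,0],[0.2,0,0,2,0],[0.2,0,0,2,0],[0.2,0,0,0,0]]' 
python3 - <<'E'
from h import *
p,P,K,R,e=cloud("wrist"); stick(P,p,16,110); print(r.sense()["ft_force"])
E
```

```text
time: 9.5
tool_pos: [597.1, -181.4, 101.6]
tcp_rot: [179.9, 0.0, -89.9]
ft_force: [1.2, -0.3, -1.4]
finger_gap: 31.3
stick n 9019 rms 0.3131569635574394 tilt x,y deg [ 7.6 -0. ] foot [ 583.5 -181.    42.8] top above grasp 30.12343845551387 tcp [ 597.2 -181.5  101.9]
 lead edge x,z 599.3951819409444 40.63718163628276  trail z 44.88498623001554
[-0.1 -0.6 -0.4]
```

```bash
python3 -m pendant '[[0.2,0,3,0,0],[0.2,0,3,0,0],[0.2,0,3,0,0],[0.2,0,1.5,0,0],[0.2,0,0,3,0],[0.2,0,0,0,0]]' 
python3 - <<'E'
from h import *
p,P,K,R,e=cloud("wrist"); stick(P,p,16,110); print(r.sense()["ft_force"])
E
```

```text
time: 10.15
tool_pos: [586.9, -181.6, 99.1]
tcp_rot: [-180.0, -0.0, -89.9]
ft_force: [4.1, -0.3, 2.3]
finger_gap: 31.4
stick n 9380 rms 0.29183631978474267 tilt x,y deg [ 1.8 -0.1] foot [ 582.2 -181.1   39.6] top above grasp 30.431451328643796 tcp [ 586.9 -181.6   99.1]
 lead edge x,z 598.2224704242984 39.048142956313114  trail z 40.074755016893306
[ 4.4 -0.2  0.5]
```

```bash
python3 -m pendant '[[0.2,0,2,0,0],[0.2,0,0,4,0],[0.2,0,0,4,0],[0.2,0,0,4,0],[0.2,0,0,4,0],[0.2,0,0,4,0],[0.2,0,0,0,0]]' 
python3 - <<'E'
from h import *
p,P,K,R,e=cloud("wrist"); stick(P,p,16,110); print(r.sense()["ft_force"])
E
```

```text
time: 10.9
tool_pos: [584.5, -181.5, 78.3]
tcp_rot: [179.9, 0.0, -89.9]
ft_force: [4.7, 0.3, -1.4]
finger_gap: 31.6
stick n 9367 rms 0.2991876906127331 tilt x,y deg [-0. -0.] foot [ 582.7 -181.    18.7] top above grasp 30.388697168732048 tcp [ 584.4 -181.5   78.3]
 lead edge x,z 598.6997845445369 18.708248876678677  trail z 18.70113924884348
[ 2.4 -0.9 -1.1]
```

Sliding well and upright. Press it home, then release and rise.

```bash
python3 -m pendant '[[0.2,0,0,4,0],[0.2,0,0,3,0],[0.2,0,0,2,0],[0.2,0,0,2,0],[0.2,0,0,0,0]]'; python3 - <<'E'
from h import *
p,P,K,R,e=cloud("wrist"); stick(P,p,16,110); print(r.sense()["ft_force"])
E
python3 -m pendant '[[1,0,0,-1,0],[1,0,0,0,0],[1,0,0,0,0],[1,0,0,0,0],[1,0,0,-40,0],[1,0,0,-40,0],[1,0,0,-40,0],[1,0,0,0,0]]'; python3 - <<'E'
from h import *
p,P,K,R,e=cloud("wrist")
T=P[sel(P,(555,615),(-215,-150),(55,110))]; z=np.percentile(T[:,2],95); print("big top z",z, T[T[:,2]>z-4].mean(0)); rack(P)
E
```

```text
time: 11.45
tool_pos: [584.9, -181.5, 69.3]
tcp_rot: [180.0, 0.0, -89.9]
ft_force: [-2.1, 2.2, 9.2]
finger_gap: 31.4
stick n 9377 rms 0.2856799466570106 tilt x,y deg [ 0.2 -0. ] foot [ 582.8 -181.1    9.8] top above grasp 30.47836758522661 tcp [ 584.9 -181.5   69.3]
 lead edge x,z 598.7922901792988 9.743106383136324  trail z 9.867919691119694
[-1.   1.7 10.2]
time: 12.3
tool_pos: [588.5, -183.0, 197.1]
tcp_rot: [-179.4, -0.2, -89.9]
ft_force: [0.9, -0.5, 0.9]
finger_gap: 85.4
big top z 107.59160338221778 [ 595.9 -181.5  107. ]
rack u edges [541.8 542. ] [612.  612.1] v [-355.9 -166.8] ztop 49.79385547576953
```

```bash
python3 -m pendant '[[1,-30.2,30.4,0,0],[1,-30.2,30.4,0,0],[1,-30.2,30.4,0,0],[1,-30.2,30.4,0,0],[1,-30.2,30.4,0,0],[1,0,0,0,0],[1,0,0,0,0]]'; python3 - <<'E'
from h import *
p,P,K,R,e=cloud("wrist"); cv2.imwrite("pics/w5.png",p)
T=P[sel(P,(400,480),(-70,10),(82,100))]; print(len(T),T.mean(0),cv2.minEnclosingCircle(T[:,:2].astype(np.float32)) if len(T) else 0, r.sense()["tool_pos"])
E
```

```text
time: 13.05
tool_pos: [432.0, -30.2, 188.3]
tcp_rot: [180.0, -0.0, -89.9]
ft_force: [-0.2, -0.6, -0.5]
finger_gap: 85.4
788 [436.8 -32.   89.4] ((435.5484924316406, -32.076744079589844), 12.086553573608398) [432.8 -30.8 188.7]
```

```bash
python3 -m pendant '[[1,1.2,-3.5,0,0],[1,0,0,35,0],[1,0,0,35,0],[1,0,0,35,0],[1,0,0,35,0],[0.1,0,0,0,0],[0.1,0,0,0,0],[0.1,0,0,0,0],[0.1,0,0,0,0],[0.1,0,0,0,0]]' 20; python3 -m pendant '[[0.1,0,0,0,0],[0.1,0,0,0,0],[0.1,0,0,-20,0],[0.1,0,0,-20,0],[0.1,0,0,-20,0],[0.1,0,0,0,0]]'
python3 - <<'E'
from h import *
p,P,K,R,e=cloud("wrist"); stick(P,p,12,90)
E
```

```text
time: 14.1
tool_pos: [438.2, -32.3, 51.5]
tcp_rot: [-179.8, -0.0, -89.9]
ft_force: [0.0, -0.5, 6.6]
finger_gap: 23.9
time: 14.7
tool_pos: [438.9, -32.3, 113.1]
tcp_rot: [-179.6, -0.1, -89.9]
ft_force: [0.5, 0.9, 0.0]
finger_gap: 23.4
stick n 5426 rms 1.6750549253944786 tilt x,y deg [-0.6  0. ] foot [436.4 -32.   97.6] top above grasp 56.222634467325335 tcp [438.  -32.1 111.3]
 lead edge x,z 448.35392417365955 97.68777941301566  trail z 97.4429703783078
```

```bash
sed -i 's/for l0 in (-.2,0,.2):/for l0,t0 in [(a,b) for a in (-.2,0,.2) for b in (15,25)]:/; s/\[0,0,l0,0,30\]/[0,0,l0,0,t0]/' h.py
python3 -m pendant '[[0.1,44.8,-15.3,0,0],[0.1,44.8,-15.3,0,0],[0.1,44.8,-15.3,0,0],[0.1,44.8,-15.3,0,0],[0.1,44.8,-15.3,0,0],[0.1,44.8,-15.3,0,0],[0.1,0,0,0,0],[0.1,0,0,13,0],[0.1,0,0,13,0],[0.1,0,0,0,0]]'; python3 -m pendant '[[0.1,0,-4,0,0],[0.1,0,-4,0,0],[0.1,0,-5,0,0],[0.1,0,-5,0,0],[0.1,0,-5,0,0],[0.1,0,0,0,0]]'
python3 - <<'E'
from h import *
p,P,K,R,e=cloud("wrist"); stick(P,p,12,90); print(r.sense()["ft_force"])
rack(P); cv2.imwrite("pics/w6.png",p)
E
```

```text
time: 15.75
tool_pos: [526.1, -297.9, 79.4]
tcp_rot: [179.7, 0.2, -89.9]
ft_force: [-0.9, 1.6, -0.7]
finger_gap: 23.5
time: 16.35
tool_pos: [551.8, -300.8, 83.8]
tcp_rot: [180.0, -0.0, -89.9]
ft_force: [-2.3, 0.6, 1.8]
finger_gap: 23.4
stick n 4684 rms 0.28925895565646975 tilt x,y deg [ 7.  -0.1] foot [ 538.9 -300.3   33.3] top above grasp 19.13963147111595 tcp [ 551.7 -300.7   83.6]
 lead edge x,z 550.8351585686312 31.84540308103205  trail z 34.76904717081031
[-1.6  0.6  1.5]
rack u edges [541.7 542. ] [612.1 612.1] v [-356.  -182.6] ztop 49.830618111393264
```

View pics/w6.png

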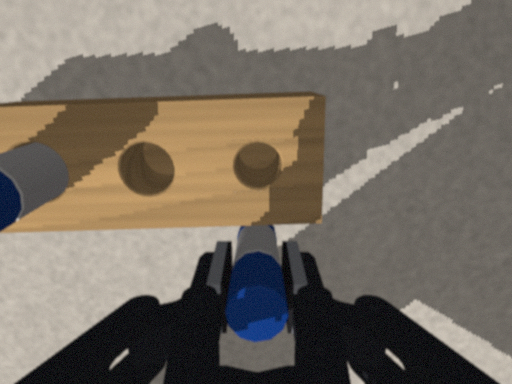

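Wrist view: big stick seated at the left (0–65,180), hole2 at (257,163), small stick leaning 7°. I push about 6 mm more.

```bash
python3 -m pendant '[[0.1,0,-3,0,0],[0.1,0,-3,0,0],[0.1,0,0,0,0],[0.1,0,0,-12,0],[0.1,0,0,-12,0],[0.1,0,0,0,0],[0.1,0,0,0,0]]'
python3 - <<'E'
from h import *
p,P,K,R,e=cloud("wrist"); stick(P,p,12,90); rack(P)
E
```

```text
time: 17.1
tool_pos: [558.3, -301.0, 108.6]
tcp_rot: [-179.9, -0.1, -89.9]
ft_force: [-0.0, -0.3, -0.6]
finger_gap: 23.6
stick n 4551 rms 0.3075563372758161 tilt x,y deg [11.5  0.2] foot [ 539.  -300.8   59.6] top above grasp 20.45069583917983 tcp [ 557.8 -300.6  107.8]
 lead edge x,z 550.725659867247 57.260841663177345  trail z 62.03667069055466
rack u edges [541.7 542. ] [612.1 612.1] v [-356.  -168.7] ztop 49.838790287654106
```

```bash
python3 -m pendant '[[0.1,0,-24,0,0],[0.1,0,-23.6,0,0],[0.1,0,0,0,0],[0.1,0,0,3,0],[0.1,0,0,0,0]]'
python3 - <<'E'
from h import *
p,P,K,R,e=cloud("wrist"); stick(P,p,12,90)
E
```

```text
time: 17.65
tool_pos: [603.8, -300.2, 103.0]
tcp_rot: [179.9, 0.1, -90.0]
ft_force: [0.0, 0.6, -0.2]
finger_gap: 23.4
stick n 4557 rms 0.301015941605133 tilt x,y deg [11.7 -0.1] foot [ 584.4 -299.8   54.1] top above grasp 19.244545885611718 tcp [ 603.8 -300.4  103.4]
 lead edge x,z 596.1082370914063 51.65231870490589  trail z 56.50356903158022
```

```bash
python3 -m pendant '[[0.1,0.8,-2.1,0,0],[0.1,0,0,0,0],[0.1,0,0,3,0],[0.1,0,0,3,0],[0.1,0,0,0,0],[0.1,0,0,0,0]]'
python3 - <<'E'
from h import *
p,P,K,R,e=cloud("wrist"); stick(P,p,12,90); print(r.sense()["ft_force"])
E
```

```text
time: 18.3
tool_pos: [606.9, -301.2, 98.0]
tcp_rot: [180.0, 0.0, -89.9]
ft_force: [0.7, -0.1, -0.2]
finger_gap: 23.3
stick n 4585 rms 0.30474643470388685 tilt x,y deg [11.5 -0.1] foot [ 587.5 -300.7   49. ] top above grasp 19.437304148228957 tcp [ 607.  -301.3   98.1]
 lead edge x,z 599.2750523347103 46.60483069817684  trail z 51.409837955813344
[ 0.2 -0.9  0.2]
```

```bash
python3 -m pendant '[[0.1,0,0.4,1.5,0],[0.1,0,0.4,1.5,0],[0.1,0,0,1,0],[0.1,0,0,0,0],[0.1,0,0,0,0]]'
python3 - <<'E'
from h import *
p,P,K,R,e=cloud("wrist"); stick(P,p,12,90); print(r.sense()["ft_force"])
E
```

```text
time: 18.85
tool_pos: [606.2, -301.4, 94.2]
tcp_rot: [180.0, 0.0, -90.0]
ft_force: [0.5, -0.3, -0.5]
finger_gap: 23.5
stick n 4572 rms 0.3037156964339811 tilt x,y deg [11.5  0.2] foot [ 586.9 -301.3   45.2] top above grasp 19.496429821694687 tcp [ 606.3 -301.3   94.3]
 lead edge x,z 598.6821120748696 42.84681002316969  trail z 47.63670417877149
[ 0.5 -1.1 -0.4]
```

```bash
python3 -m pendant '[[0.1,0,3,0,0],[0.1,0,3,0,0],[0.1,0,3,0.5,0],[0.1,0,3,0.5,0],[0.1,0,3,0.5,0],[0.1,0,0.5,1,0],[0.1,0,0,1,0],[0.1,0,0,0,0]]'
python3 - <<'E'
from h import *
p,P,K,R,e=cloud("wrist"); stick(P,p,12,90); print(r.sense()["ft_force"])
E
```

```text
time: 19.7
tool_pos: [590.7, -301.4, 90.6]
tcp_rot: [180.0, -0.0, -90.0]
ft_force: [3.8, -0.9, 0.9]
finger_gap: 23.7
stick n 5047 rms 0.28894680440543574 tilt x,y deg [0.9 0. ] foot [ 586.4 -301.1   40.2] top above grasp 19.605941144996518 tcp [ 590.7 -301.4   90.6]
 lead edge x,z 598.3607019251226 40.01305615965335  trail z 40.3709655982338
[4.  0.2 2.2]
```

```bash
python3 -m pendant '[[0.1,0,0.8,0,0],[0.1,0,0,5,0],[0.1,0,0,5,0],[0.1,0,0,5,0],[0.1,0,0,5,0],[0.1,0,0,5,0],[0.1,0,0,3,0],[0.1,0,0,2,0],[0.1,0,0,1.5,0],[0.1,0,0,0,0]]'; python3 - <<'E'
from h import *
p,P,K,R,e=cloud("wrist"); stick(P,p,12,90); print(r.sense()["ft_force"])
E
```

```text
time: 20.75
tool_pos: [590.4, -301.5, 60.2]
tcp_rot: [-180.0, -0.0, -89.9]
ft_force: [2.6, 0.7, 9.8]
finger_gap: 23.3
stick n 4990 rms 0.28009335743971775 tilt x,y deg [ 0.4 -0.1] foot [ 586.7 -301.     9.8] top above grasp 19.641306553391093 tcp [ 590.4 -301.5   60.2]
 lead edge x,z 598.7200503986172 9.727845076218745  trail z 9.886527072574676
[2.8 1.1 9.5]
```

```bash
python3 -m pendant '[[1,0,0,-1,0],[1,0,0,0,0],[1,0,0,0,0],[1,0,0,0,0],[1,0,0,-45,0],[1,0,0,-45,0],[1,0,0,-45,0],[1,0,0,-45,0],[1,0,0,-15,0],[1,0,0,0,0]]'; python3 -m pendant '[[1,-43,4.5,0,0],[1,-43,4.5,0,0],[1,-43,4.5,0,0],[1,-43,4.5,0,0],[1,-43,4.5,0,0],[1,-43,4.5,0,0],[1,-43,4.5,0,0],[1,-43,4.5,0,0],[1,0,0,0,-8],[1,0,0,0,-8]]'; python3 -m pendant '[[1,0,0,0,-8.5],[1,0,0,0,-8.5],[1,0,0,0,-8.5],[1,0,0,0,-8.5],[1,0,0,0,-8.5],[1,0,0,0,-8.5],[1,0,0,0,-8.5],[1,0,0,0,-8.5],[1,0,0,0,-8.5],[1,0,0,0,-2.5]]'
python3 - <<'E'
from h import *
p,P,K,R,e=cloud("wrist"); cv2.imwrite("pics/w7.png",p)
def rect(n,m):
    Q=P[m]; print(n,len(Q),cv2.minAreaRect(Q[:,:2].astype(np.float32)) if len(Q)>5 else 0, np.median(Q[:,2]))
rect("fin",sel(P,(450,640),(10,90),(48,62)))
rect("tray",sel(P,(440,640),(65,270),(13,35)))
p,P,K,R,e=cloud("top")
rect("fin",sel(P,(450,640),(10,90),(48,62)))
rect("tray",sel(P,(440,640),(65,270),(13,35)))
E
```

```text
time: 21.8
tool_pos: [591.4, -302.3, 259.4]
tcp_rot: [-179.7, -0.2, -90.0]
ft_force: [-0.3, -0.1, -1.0]
finger_gap: 85.3
time: 22.8
tool_pos: [552.2, 44.3, 252.3]
tcp_rot: [179.8, 0.1, -73.5]
ft_force: [-0.7, -0.9, 0.2]
finger_gap: 85.7
time: 23.8
tool_pos: [552.4, 42.6, 252.2]
tcp_rot: [-180.0, 0.3, 5.4]
ft_force: [0.9, -0.3, 0.1]
finger_gap: 85.3
fin 582 ((554.913818359375, 53.02519607543945), (49.199989318847656, 11.486645698547363), 5.371554851531982) 54.66146798204079
tray 2590 ((547.0475463867188, 140.43687438964844), (116.14641571044922, 110.46932220458984), 5.232637882232666) 18.814362604212164
fin 2 0 54.45136315502657
tray 226 ((544.5474243164062, 157.25845336914062), (116.4520034790039, 148.31405639648438), 5.293677806854248) 19.185469483598354
```

View pics/w7.png

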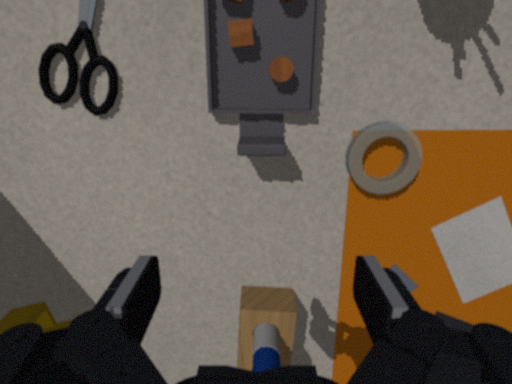

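```bash
python3 -m pendant '[[1,3.4,-9.8,0,0],[1,0,0,45,0],[1,0,0,45,0],[1,0,0,45,0],[1,0,0,45,0],[1,0,0,35,0],[1,0,0,20,0],[1,0,0,0,0]]'; python3 -m pendant '[[0.4,0,0,0,0],[0.4,0,0,0,0],[0.4,0,0,0,0],[0.4,0,0,0,0],[0.4,0,0,0,0],[0.4,0,0,0,0]]' 120
```

```text
time: 24.7
tool_pos: [552.2, 53.3, 15.6]
tcp_rot: [-180.0, 0.5, 5.0]
ft_force: [-1.0, 0.3, 0.4]
finger_gap: 85.3
time: 25.3
tool_pos: [558.4, 52.7, 23.0]
tcp_rot: [180.0, -0.3, 5.0]
ft_force: [0.5, 0.1, 7.1]
finger_gap: 47.8
```

```bash
python3 -m pendant '[[0.4,0,0,-3,0],[0.4,0,0,-3,0],[0.4,0,0,-4,0],[0.4,0,0,-4,0],[0.4,0,0,-4,0],[0.4,0,0,0,0]]'
python3 - <<'E'
from h import *
p,P,K,R,e=cloud("wrist"); cv2.imwrite("pics/w8.png",p)
Q=P[sel(P,(490,600),(95,240),(0,40))]; A=np.c_[Q[:,:2]-[545,150],np.ones(len(Q))]; w=np.ones(len(Q))
for i in range(8):
    c=np.linalg.lstsq(A*w[:,None],Q[:,2]*w,rcond=None)[0]; w=1/(1+(Q[:,2]-A@c)**2)
print("floor plane slopes deg",np.degrees(np.arctan(c[:2])),"z",c[2], r.sense())
E
```

```text
time: 25.9
tool_pos: [556.7, 52.7, 39.1]
tcp_rot: [180.0, -0.1, 5.1]
ft_force: [0.6, 0.2, -1.4]
finger_gap: 48.1
floor plane slopes deg [-0.1 -0.2] z 19.48724768447304 {'time': 25.95, 'joint_pos': array([  0.1,  11.4, 102. ,  -0. ,  66.5,  -4.9]), 'qd': array([-0.1,  0.4,  0.4,  0. , -0.2, -0.1]), 'joint_efforts': array([  0. , -56. , -45.3,   0.2,   0.1,  -0. ]), 'tool_pos': array([556.5,  52.6,  38.7]), 'tcp_rot': array([180. ,  -0. ,   5.1]), 'ft_force': array([-0.1, -0.1, -2. ]), 'wrist_torque': array([-0.2, -0. , -0. ]), 'finger_gap': 47.97838170023964}
```

```bash
python3 -m pendant '[[0.4,0,0,-6,0],[0.4,0,0,-10,0.7],[0.4,0,0,-14,0.7],[0.4,0,0,-16,0.7],[0.4,0,0,-16,0.7],[0.4,0,0,-14,0.7],[0.4,0,0,-10,0.7],[0.4,0,0,-6,0.7],[0.4,0,0,-2,0.2],[0.4,0,0,0,0]]'; python3 -m pendant '[[0.4,-1,-5,0,0],[0.4,-2,-11,0,0],[0.4,-3,-17,0,0],[0.4,-4,-22,0,0],[0.4,-4.5,-25,0,0],[0.4,-4.5,-25,0,0],[0.4,-4.5,-25,0,0],[0.4,-4.5,-25,0,0],[0.4,-4,-22,0,0],[0.4,-3,-18,0,0]]';  python3 -m pendant '[[0.4,-2,-12,0,0],[0.4,-1,-7,0,0],[0.4,-0.5,-3,0,0],[0.4,0,0,0,0]]'
python3 - <<'E'
from h import *
p,P,K,R,e=cloud("wrist"); cv2.imwrite("pics/w9.png",p)
rr=P[sel(P,(380,660),(290,560),(49,62))]; print("rim y",np.percentile(rr[:,1],[1,99]),"x",np.percentile(rr[:,0],[1,99]))
E
```

```text
time: 26.95
tool_pos: [556.0, 52.7, 132.1]
tcp_rot: [180.0, 0.0, -0.1]
ft_force: [-0.1, 0.0, -3.4]
finger_gap: 48.2
time: 27.95
tool_pos: [520.0, 249.8, 131.6]
tcp_rot: [-180.0, 0.1, 0.0]
ft_force: [-0.3, -1.4, -2.1]
finger_gap: 48.0
time: 28.35
tool_pos: [517.8, 269.6, 132.1]
tcp_rot: [180.0, 0.0, -0.0]
ft_force: [0.2, 0.5, -2.0]
finger_gap: 48.0
rim y [321.7 392.2] x [414.2 623.4]
```

View pics/w9.png

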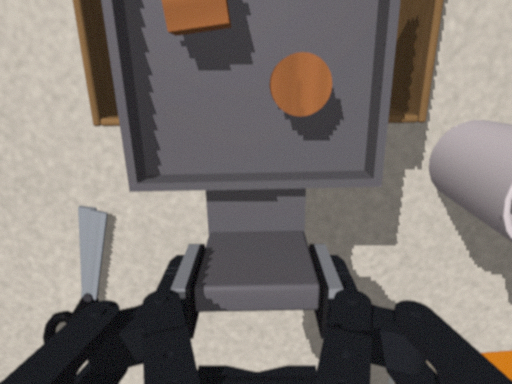

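The tray is level and centred over the box (rim behind the tray at rows 0–120), with the stamps in place. Now I relax the grip so the open end swings down.

```bash
python3 -m pendant '[[0.4,0,0,0,0],[0.4,0,0,0,0],[0.4,0,0,0,0]]' 20
cat >> h.py <<'E'
def slope(P):
    t=r.sense()["tool_pos"]
    Q=P[sel(P,(t[0]-45,t[0]+45),(t[1]+40,t[1]+150),(0,t[2]+30))]; A=np.c_[Q[:,:2]-t[:2],np.ones(len(Q))]
    b=None; rng=np.random.default_rng(0)
    for i in range(300):
        s=rng.choice(len(Q),3,False)
        try: c=np.linalg.solve(A[s],Q[s,2])
        except Exception: continue
        n=(abs(A@c-Q[:,2])<1.5).sum()
        if b is None or n>b[0]: b=(n,c)
    print("slope deg x,y",np.degrees(np.arctan(b[1][:2])),b[0],len(Q),t,r.sense()["ft_force"])
E
python3 - <<'E'
from h import *
p,P,K,R,e=cloud("wrist"); slope(P)
E
```

```text
time: 28.7
tool_pos: [518.0, 269.3, 132.3]
tcp_rot: [180.0, -0.0, -0.1]
ft_force: [-0.2, -0.1, -3.4]
finger_gap: 47.9
slope deg x,y [-0.  -0.2] 26936 32838 [518.  269.3 132.3] [ 0.4  0.2 -3.1]
```

```bash
python3 -m pendant '[[0.4,0,0,-45,0],[0.4,0,0,0,0],[0.4,0,0,0,0]]' 20
python3 - <<'E'
from h import *
p,P,K,R,e=cloud("wrist"); slope(P)
E
```

```text
time: 29.05
tool_pos: [519.1, 270.1, 179.1]
tcp_rot: [-179.9, -0.2, -0.1]
ft_force: [0.5, -0.4, -2.7]
finger_gap: 47.8
slope deg x,y [0.1 0.1] 26844 33003 [518.  269.7 177.4] [-0.1  0.1 -2.8]
```

```bash
python3 -m pendant '[[0.4,0,0,15,0],[0.4,0,0,15,0],[0.4,0,0,15,0],[0.5,0,0,0,0],[0.5,0,0,0,0],[0.53,0,0,0,0],[0.53,0,0,0,0]]' 20
python3 - <<'E'
from h import *
p,P,K,R,e=cloud("wrist"); slope(P)
E
python3 -m pendant '[[0.545,0,0,0,0],[0.545,0,0,0,0]]' 20
python3 - <<'E'
from h import *
p,P,K,R,e=cloud("wrist"); slope(P)
E
```

```text
time: 29.8
tool_pos: [518.5, 270.0, 133.3]
tcp_rot: [-180.0, -0.1, -0.0]
ft_force: [0.1, 0.8, -2.2]
finger_gap: 48.0
slope deg x,y [ 0.  -0.4] 26738 32871 [518.5 270.  133.3] [-0.3  0.1 -2.4]
time: 30.05
tool_pos: [518.1, 269.8, 132.8]
tcp_rot: [-180.0, -0.0, -0.0]
ft_force: [0.1, 0.5, -2.0]
finger_gap: 48.2
slope deg x,y [-0.2 -0.2] 26673 32869 [518.  269.8 132.6] [ 0.4  0.3 -2.3]
```

```bash
for i in 1; do python3 -m pendant '[[0.555,0,0,0,0],[0.555,0,0,0,0]]' 20; done
python3 - <<'E'
from h import *
p,P,K,R,e=cloud("wrist"); slope(P)
E
python3 -m pendant '[[0.56,0,0,0,0],[0.56,0,0,0,0]]' 20
python3 - <<'E'
from h import *
p,P,K,R,e=cloud("wrist"); slope(P)
E
```

```text
time: 30.3
tool_pos: [517.8, 269.7, 132.3]
tcp_rot: [180.0, 0.0, -0.0]
ft_force: [-0.1, -0.6, -2.2]
finger_gap: 47.8
slope deg x,y [ 0.  -0.4] 26678 32845 [517.8 269.7 132.3] [ 0.3  0.5 -2.1]
time: 30.55
tool_pos: [517.8, 269.7, 132.3]
tcp_rot: [-180.0, 0.0, -0.0]
ft_force: [-0.5, -0.4, -1.7]
finger_gap: 48.2
slope deg x,y [-0.2  0.2] 26629 32871 [517.9 269.7 132.3] [-0.2 -0.2 -2.6]
```

```bash
python3 -m pendant '[[0.4,0,-6,0,0],[0.4,0,-12,0,0],[0.4,0,-14,0,0],[0.4,0,-12,0,0],[0.4,0,-6,0,0],[0.4,0,0,8,0],[0.4,0,0,14,0],[0.4,0,0,14,0],[0.4,0,0,9,0],[0.4,0,0,0,0]]' 60
python3 - <<'E'
from h import *
p,P,K,R,e=cloud("wrist"); slope(P)
E
python3 -m pendant '[[0.4,0,0,2,0],[0.4,0,0,2,0],[0.4,0,0,0,0]]' 60
python3 - <<'E'
from h import *
p,P,K,R,e=cloud("wrist"); slope(P)
E
```

```text
time: 31.6
tool_pos: [516.5, 318.6, 84.5]
tcp_rot: [179.9, 0.2, -0.1]
ft_force: [-0.4, 0.1, -1.6]
finger_gap: 48.0
slope deg x,y [-0.5 -0.4] 26434 32773 [517.2 318.9  85.9] [ 0.3 -0.2 -1.9]
time: 31.95
tool_pos: [518.1, 319.8, 83.5]
tcp_rot: [-180.0, -0.0, -0.1]
ft_force: [0.1, 0.3, -2.8]
finger_gap: 48.3
slope deg x,y [ 0.2 -0.3] 26639 32895 [518.1 319.8  83.6] [ 0.5  0.4 -2.4]
```

```bash
python3 -m pendant '[[0.4,0,0,1,0],[0.4,0,0,1,0],[0.4,0,0,0,0],[0.4,0,0,0,0]]' 60
python3 - <<'E'
from h import *
p,P,K,R,e=cloud("wrist"); slope(P)
p,d=optics.snapshot("scene"); cv2.imwrite("pics/s10.png",cv2.resize(p[150:350,220:480],None,fx=3,fy=3))
E
```

```text
time: 32.4
tool_pos: [518.3, 319.8, 82.9]
tcp_rot: [-180.0, -0.1, -0.0]
ft_force: [-3.8, -3.6, 7.8]
finger_gap: 48.4
slope deg x,y [-0.5  0.4] 26672 32970 [518.3 319.9  82.9] [-4.5 -3.9  7.3]
```

View pics/s10.png

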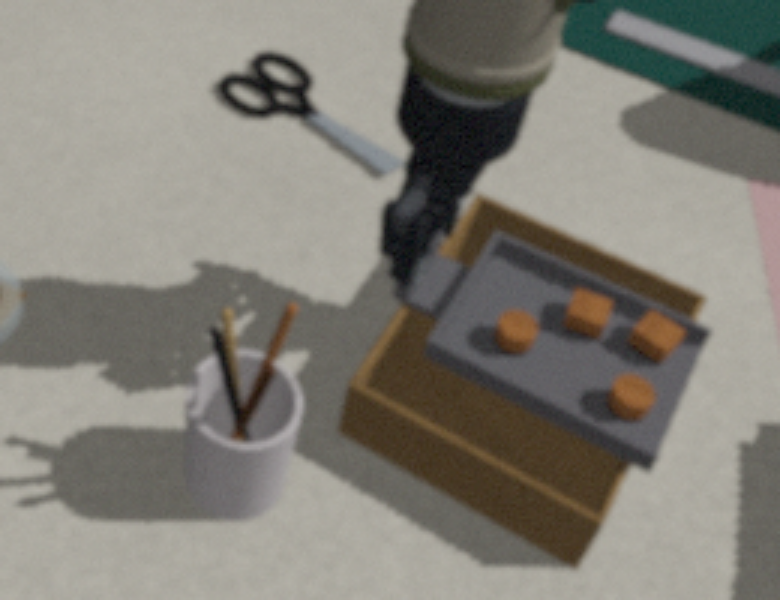

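The scene view shows the tray resting level across both box rims with all 4 stamps on it. I regrip near the fin's top, so a smaller contact patch lets it pivot at a low grip force.

```bash
python3 -m pendant '[[0.75,0,0,-1,0],[0.75,0,0,0,0],[0.75,0,0,0,0],[0.75,0,0,-9,0],[0.75,0,0,-9,0],[0.75,0,0,0,0],[0.4,0,0,0,0],[0.4,0,0,0,0],[0.4,0,0,0,0],[0.4,0,0,0,0]]' 120
python3 -m pendant '[[0.4,0,0,-2,0],[0.4,0,0,-3,0],[0.4,0,0,-3,0],[0.4,0,0,-2,0],[0.4,0,0,0,0]]' 120
python3 - <<'E'
from h import *
p,P,K,R,e=cloud("wrist"); slope(P)
E
```

```text
time: 33.5
tool_pos: [518.5, 320.0, 102.0]
tcp_rot: [-180.0, -0.1, -0.0]
ft_force: [-4.0, -2.1, 12.4]
finger_gap: 45.9
time: 34.0
tool_pos: [517.8, 319.6, 110.3]
tcp_rot: [180.0, 0.0, -0.0]
ft_force: [-1.1, 0.9, -2.8]
finger_gap: 45.8
slope deg x,y [-0.3 -2.2] 21806 27302 [517.8 319.6 110.1] [ 0.  -0.3 -1.3]
```

```bash
python3 -m pendant '[[0.4,0,0,-5,0],[0.4,0,0,-10,0],[0.4,0,0,-12,0],[0.4,0,0,-11,0],[0.4,0,6,-7,0],[0.4,0,12,0,0],[0.4,0,14,0,0],[0.4,0,13,0,0],[0.4,0,7,0,0],[0.4,0,3,0,0]]' 120
python3 - <<'E'
from h import *
p,P,K,R,e=cloud("wrist"); slope(P)
E
python3 -m pendant '[[0.4,0,0,0,0],[0.4,0,0,0,0]]' 20
python3 - <<'E'
from h import *
p,P,K,R,e=cloud("wrist"); slope(P); cv2.imwrite("pics/w11.png",p)
E
```

```text
time: 35.05
tool_pos: [517.7, 263.3, 154.8]
tcp_rot: [180.0, 0.0, -0.1]
ft_force: [-0.2, 0.8, -3.5]
finger_gap: 45.6
slope deg x,y [-0.1 -2.6] 21770 27266 [517.8 263.4 155. ] [ 0.2 -0.8 -3.1]
time: 35.3
tool_pos: [517.8, 265.1, 155.3]
tcp_rot: [-180.0, 0.0, -0.0]
ft_force: [0.1, 0.6, -2.2]
finger_gap: 45.9
slope deg x,y [ 0.  -2.6] 21674 27298 [517.8 265.1 155.3] [-0.  -0.2 -2.2]
```

```bash
python3 -m pendant '[[0.4,0,0,0,0],[0.4,0,0,0,0],[0.4,0,0,-40,0],[0.4,0,0,40,0],[0.4,0,0,-20,0],[0.4,0,0,0,0]]' 20
python3 - <<'E'
from h import *
p,P,K,R,e=cloud("wrist"); slope(P); cv2.imwrite("pics/w11.png",p)
E
```

```text
time: 35.95
tool_pos: [518.4, 265.1, 176.6]
tcp_rot: [-180.0, -0.1, -0.0]
ft_force: [0.6, -0.3, -1.2]
finger_gap: 46.0
slope deg x,y [ 0.1 -1.5] 23446 27534 [518.9 265.3 176.6] [ 0.1  0.1 -2. ]
```

```bash
python3 -m pendant '[[0.4,0,6,0,0],[0.4,0,14,0,0],[0.4,0,20,0,0],[0.4,0,22,0,0],[0.4,0,22,0,0],[0.4,0,20,0,0],[0.4,0,16,0,0],[0.4,0,11,0,0],[0.4,0,5,0,0],[0.4,0,2,0,0]]' 80
python3 -m pendant '[[0.4,0,0,5,0],[0.4,0,0,10,0],[0.4,0,0,15,0],[0.4,0,0,18,0],[0.4,0,0,18,0],[0.4,0,0,15,0],[0.4,0,0,12,0],[0.4,0,0,8,0],[0.4,0,0,4,0],[0.4,0,0,0,0]]' 80
python3 - <<'E'
from h import *
p,P,K,R,e=cloud("wrist"); slope(P)
E
```

```text
time: 37.0
tool_pos: [517.8, 126.3, 175.3]
tcp_rot: [-180.0, -0.0, -0.1]
ft_force: [0.3, -0.9, -1.7]
finger_gap: 46.1
time: 38.0
tool_pos: [517.6, 126.7, 69.9]
tcp_rot: [180.0, 0.0, -0.1]
ft_force: [-0.4, 0.7, -1.4]
finger_gap: 45.8
slope deg x,y [ 0.1 -1.9] 22932 27260 [518.  126.8  70.6] [ 0.2  1.1 -2.4]
```

```bash
python3 -m pendant '[[0.4,0,-5,0,0],[0.4,0,-4,0,0],[0.4,0,-3,0,0],[0.4,0,-2,0,0],[0.4,0,0,0,0],[0.4,0,0,-5,0],[0.4,0,0,-6,0],[0.4,0,0,-6,0],[0.4,0,0,0,0]]' 20
python3 - <<'E'
from h import *
p,P,K,R,e=cloud("wrist"); slope(P)
E
```

```text
time: 38.95
tool_pos: [518.7, 140.8, 88.9]
tcp_rot: [-180.0, -0.1, -0.0]
ft_force: [0.0, -1.0, -1.8]
finger_gap: 45.7
slope deg x,y [ 0.5 -2.3] 22942 27290 [518.5 140.7  88.3] [ 0.8 -0.7 -0.8]
```

```bash
python3 -m pendant '[[0.4,0,0,9,0],[0.4,0,-2,9,0],[0.4,0,-2,0,0],[0.4,0,-2,0,0],[0.4,0,0,0,0]]' 20
python3 -m pendant '[[0.4,0,0,-5,0],[0.4,0,0,-6,0],[0.4,0,0,-6,0],[0.4,0,0,0,0]]' 20
python3 - <<'E'
from h import *
p,P,K,R,e=cloud("wrist"); slope(P)
E
```

```text
time: 39.5
tool_pos: [517.5, 137.4, 68.9]
tcp_rot: [179.1, 0.1, -0.2]
ft_force: [-5.2, -46.2, 9.9]
finger_gap: 45.7
time: 39.9
tool_pos: [517.7, 141.3, 86.6]
tcp_rot: [179.5, 0.1, -0.2]
ft_force: [-4.5, -26.8, 4.1]
finger_gap: 46.0
slope deg x,y [ 0.1 -2.2] 23326 27486 [517.6 141.3  86.3] [ -3.1 -26.7   4.2]
```

```bash
python3 -m pendant '[[0.4,0,6,0,0],[0.4,0,6,0,0],[0.4,0,0,-5,0],[0.4,0,0,-10,0],[0.4,0,0,-14,0],[0.4,0,0,-12,0],[0.4,0,0,-6,0],[0.4,0,0,-3,0],[0.4,0,0,0,0]]' 120
python3 -m pendant '[[0.4,0,-5,0,0],[0.4,0,-11,0,0],[0.4,0,-17,0,0],[0.4,0,-23,0,0],[0.4,0,-26,0,0],[0.4,0,-26,0,0],[0.4,0,-26,0,0],[0.4,0,-22,0,0],[0.4,0,-16,0,0],[0.4,0,-10,0,0]]' 120
python3 -m pendant '[[0.4,0,-3,0,0],[0.4,0,0,5,0],[0.4,0,0,10,0],[0.4,0,0,10,0],[0.4,0,0,3,0],[0.4,0,0,0,0]]' 120
python3 - <<'E'
from h import *
p,P,K,R,e=cloud("wrist"); slope(P)
E
```

```text
time: 40.85
tool_pos: [518.0, 134.9, 136.9]
tcp_rot: [-180.0, -0.1, -0.0]
ft_force: [-0.0, 0.4, -2.0]
finger_gap: 46.2
time: 41.85
tool_pos: [517.2, 318.3, 135.7]
tcp_rot: [180.0, 0.1, 0.0]
ft_force: [-0.4, 0.2, -2.0]
finger_gap: 45.3
time: 42.45
tool_pos: [517.3, 318.9, 107.0]
tcp_rot: [179.9, 0.1, -0.1]
ft_force: [-0.7, -1.3, -1.6]
finger_gap: 45.5
slope deg x,y [-0.4 -1.8] 23271 27460 [517.7 319.2 107.8] [ 0.7  0.7 -1.8]
```

```bash
python3 -m pendant '[[0.4,0,0,3,0],[0.4,0,0,3,0],[0.4,0,0,0,0],[0.75,0,0,0,0],[0.75,0,0,0,0],[0.75,0,0,0,0],[0.75,0,0,-1,0]]' 20
python3 -m pendant '[[0.4,0,0,0,0],[0.4,0,0,0,0],[0.4,0,0,0,0],[0.4,0,0,0,0],[0.4,0,0,0,0],[0.4,0,0,-3,0],[0.4,0,0,-4,0],[0.4,0,0,-4,0],[0.4,0,0,0,0]]' 20
python3 - <<'E'
from h import *
p,P,K,R,e=cloud("wrist"); slope(P)
E
```

```text
time: 43.2
tool_pos: [517.9, 319.7, 103.4]
tcp_rot: [-180.0, 0.0, -0.0]
ft_force: [-0.3, 0.2, -0.2]
finger_gap: 63.5
time: 44.1
tool_pos: [518.1, 319.8, 114.8]
tcp_rot: [-180.0, -0.0, -0.0]
ft_force: [-0.2, 1.1, -2.0]
finger_gap: 49.5
slope deg x,y [-0.2 -3.6] 22418 26677 [517.9 319.7 114.5] [ 0.3 -0.5 -1.8]
```

The gap now reads 49.5, so the earlier 120 N had simply been latched. At a true 20 N the lip already droops. I move into the tipping position.

```bash
python3 -m pendant '[[0.4,0,0,-8,0],[0.4,0,0,-12,0],[0.4,0,0,-12,0],[0.4,0,0,-8,0],[0.4,0,6,0,0],[0.4,0,13,0,0],[0.4,0,15,0,0],[0.4,0,12,0,0],[0.4,0,6,0,0],[0.4,0,0,0,0]]' 20
python3 - <<'E'
from h import *
p,P,K,R,e=cloud("wrist"); slope(P)
E
python3 -m pendant '[[0.4,0,0,-40,0],[0.4,0,0,10,0],[0.4,0,0,15,0],[0.4,0,0,15,0],[0.4,0,0,0,0]]' 20
python3 - <<'E'
from h import *
p,P,K,R,e=cloud("wrist"); slope(P)
E
```

```text
time: 45.15
tool_pos: [517.9, 266.4, 154.1]
tcp_rot: [180.0, 0.0, -0.1]
ft_force: [-0.4, -0.6, -0.9]
finger_gap: 49.1
slope deg x,y [  0.3 -28. ] 19196 19834 [517.9 267.1 154.3] [-0.5 -0.4 -2.2]
time: 45.7
tool_pos: [514.9, 266.8, 149.1]
tcp_rot: [179.8, 0.4, -0.0]
ft_force: [-1.1, -0.3, -2.8]
finger_gap: 49.1
slope deg x,y [ -0.2 -30.2] 18729 19449 [515.6 267.  150.6] [-0.6 -0.8 -2.8]
```

```bash
python3 - <<'E'
from h import *
p,d=optics.snapshot("scene"); a=cv2.resize(p[150:350,220:480],None,fx=2,fy=2)
q,d=optics.snapshot("wrist"); cv2.imwrite("pics/c12.png",np.hstack([a[:,:420],cv2.resize(q,(380,400))]))
E
```

```text
(no output)
```

View pics/c12.png

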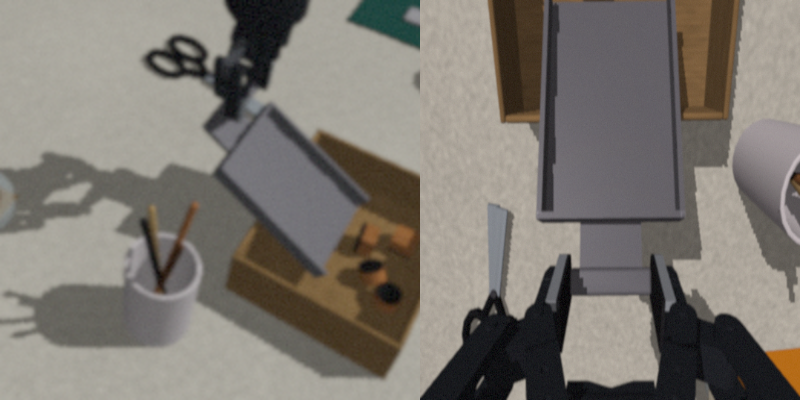

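All four stamps lie in the box and the tray is empty, at about 30° tilt. Next I carry the tray back and set it down flat.

```bash
python3 -m pendant '[[0.4,0,0,-20,0],[0.4,0,0,-30,0],[0.4,0,0,-25,0],[0.4,3,15,0,0],[0.4,5,30,0,0],[0.4,5,35,0,0],[0.4,5,35,0,0],[0.4,5,30,0,0],[0.4,2,18,0,0],[0.4,0,0,0,0]]' 20
python3 - <<'E'
from h import *
p,P,K,R,e=cloud("wrist"); slope(P)
E
python3 -m pendant '[[0.4,0,0,20,0],[0.4,0,0,25,0],[0.4,0,0,25,0],[0.4,0,0,15,0],[0.4,0,0,5,0],[0.4,0,0,0,0]]' 20
python3 - <<'E'
from h import *
p,P,K,R,e=cloud("wrist"); slope(P)
E
```

```text
time: 46.85
tool_pos: [542.7, 101.5, 228.4]
tcp_rot: [179.9, 0.0, -0.2]
ft_force: [-1.1, 0.5, -1.9]
finger_gap: 48.9
slope deg x,y [  0.1 -30.5] 18009 18726 [542.6 103.1 228.5] [ 0.8  1.  -2.5]
time: 47.5
tool_pos: [542.3, 105.0, 138.7]
tcp_rot: [180.0, 0.1, -0.0]
ft_force: [0.6, -0.0, -1.8]
finger_gap: 49.3
slope deg x,y [ -0.  -30.4] 18549 19329 [543.  105.  139.9] [-0.5 -0.4 -0.9]
```

Now lower it with the lip landing first, easing back in −y so it rotates flat.

```bash
python3 -m pendant '[[0.4,0,0,8,0],[0.4,0,0,8,0],[0.4,0,6,9,0],[0.4,0,7,9,0],[0.4,0,7,9,0],[0.4,0,7,9,0],[0.4,0,6,9,0],[0.4,0,5,9,0],[0.4,0,4,9,0],[0.4,0,0,0,0]]' 20
python3 - <<'E'
from h import *
p,P,K,R,e=cloud("wrist"); slope(P)
E
```

```text
time: 48.55
tool_pos: [541.6, 62.0, 58.5]
tcp_rot: [180.0, 0.1, -0.1]
ft_force: [0.1, -0.4, -0.3]
finger_gap: 49.2
slope deg x,y [ 0.  -4.8] 25333 26175 [542.1  62.3  59.4] [ 0.  -0.4 -0. ]
```

```bash
python3 -m pendant '[[0.4,0,1,5,0],[0.4,0,1,5,0],[0.4,0,0,4,0],[0.4,0,0,2,0],[0.4,0,0,0,0]]' 20
python3 - <<'E'
from h import *
p,P,K,R,e=cloud("wrist"); slope(P)
E
```

```text
time: 49.1
tool_pos: [542.7, 60.8, 44.5]
tcp_rot: [180.0, 0.0, -0.0]
ft_force: [-1.4, -0.3, 4.0]
finger_gap: 49.1
slope deg x,y [0.2 0.1] 26731 27442 [542.7  60.8  44.5] [-1.5 -0.7  2.7]
```

Flat on the table, with 3–4 N of contact. I release, rise and make the final check.

```bash
python3 -m pendant '[[0.8,0,0,0,0],[0.8,0,0,0,0],[0.8,0,0,0,0],[1,0,0,-20,0],[1,0,0,-40,0],[1,0,0,-45,0],[1,0,0,-45,0],[1,0,0,-45,0],[1,0,0,0,0]]' 20
python3 -m pendant '[[1,-10,40,0,0],[1,-10,40,0,0],[1,-10,40,0,0],[1,-10,40,0,0],[1,-10,40,0,0],[1,-10,40,0,0],[1,0,0,0,0]]'
python3 - <<'E'
from h import *
for i in range(3): p,P,K,R,e=cloud("scene")
a=cv2.resize(p[90:350,90:490],(800,520)); cv2.imwrite("pics/f1.png",cv2.convertScaleAbs(a,alpha=1.4))
for n,b in dict(big=((550,620),(-215,-150)),small=((555,620),(-330,-270))).items():
    Q=P[sel(P,*b,(60,140))]; print(n,np.percentile(Q[:,2],[98]),Q.mean(0))
p,P,K,R,e=cloud("top"); Q=P[sel(P,(440,640),(70,260),(12,30))]; print("tray",cv2.minAreaRect(Q[:,:2].astype(np.float32)),np.median(Q[:,2]))
Q=P[sel(P,(490,590),(90,225),(-5,12))]; print("floor z",np.percentile(Q[:,2],[5,50,95]))
E
```

```text
time: 50.05
tool_pos: [546.5, 60.8, 247.8]
tcp_rot: [-180.0, -0.7, -0.0]
ft_force: [1.2, 0.5, 0.2]
finger_gap: 85.3
time: 50.75
tool_pos: [481.0, -183.5, 238.7]
tcp_rot: [179.9, 0.1, -0.3]
ft_force: [0.7, -0.0, 0.5]
finger_gap: 85.5
big [121.5] [ 589.1 -172.2   98.1]
small [101.5] [ 591.9 -293.6   84.9]
tray ((541.876220703125, 163.33706665039062), (154.82080078125, 115.70960235595703), 89.23126220703125) 18.39112680950916
floor z [1.1 4.3 7.8]
```

View pics/f1.png

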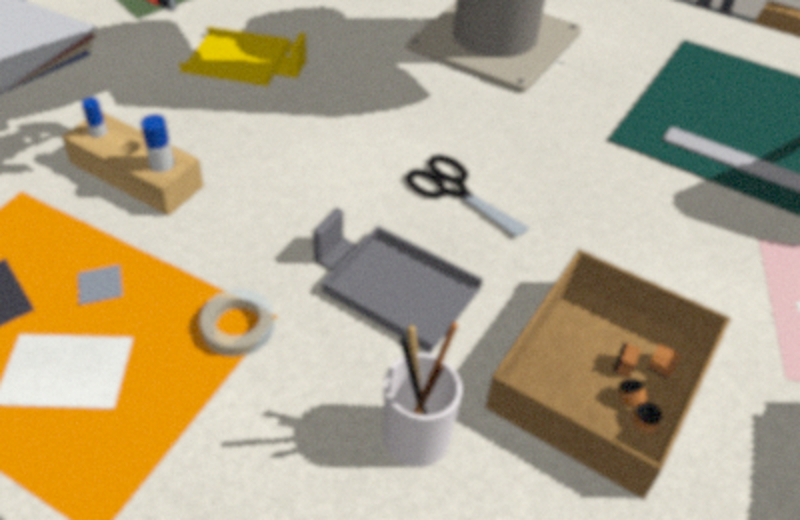

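Both sticks are home (tops at about 120 and 100 mm), all 4 stamps are in the box, and the tray is flat and empty. The tape, cup and scissors look undisturbed.

```bash
python3 -c "
from bench import hand_in
print(hand_in())"
```

```text
the job is handed in; nothing more can be done
None
```

The job is done and handed in at about 51 s of robot time; no verdict was reported.

**Glue sticks:** Only the 32 mm and 24 mm sticks were there. I put the thick one in first.
- Each went in leaning about 11.5–12°, with its leading edge 3–5 mm down in its own hole, and was then straightened and slid home.
- The feet fitted at z ≈ 9.8 mm against a hole floor at 10 mm, with less than 0.5° of tilt.
- The last pictures showed the tops at 121.5 and 101.5 mm; 120 and 100 mm were expected.

**Tray and stamps:** I lifted the tray level with all four stamps on it, tipped it about 30° over the box, and set it back flat.
- The last picture shows all four stamps in the box.
- The tray is empty and flat on the table: the median floor height is 4.3 mm against an expected 4 mm.
- It stands about 5 mm from its starting spot and turned about 5°.

**Bystanders:** The tape, cup, scissors and yellow tray look undisturbed in that picture. I judged them by eye and did not measure them.

**What went wrong along the way:**
- My first attempt to straighten the big stick caught on the hole's rim, with about 20 N of vertical force. I lifted it slightly, shifted it and put it in again. Its lean dropped to about 5–9° meanwhile.
- The tray would not tip at first, because lowering the grip force has no effect until the fingers reopen. Finding that out took:
  - a few shakes with the stamps aboard;
  - a 46 N push of the tray's lip against the box's outer wall;
  - two rests of the tray across the box rims to grip it again.
- No stamps were lost in any of this. The 46 N was the tray pressing on the box; I read it as outside the 40 N limit, which covers the arm and gripper body, and well under the 120 N wrist limit.

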